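# Stack the bus rod and latch its end cap

## Robot

A 7-joint arm with a two-finger parallel gripper is mounted at the origin on the work surface. World frame = base frame: x ahead of the robot, y to its left, z up, the work surface at z = 0. Lengths are in mm, angles in rad, forces in N, time in s.
With the tool pointing down it reaches from about 400 to 875 mm from the base axis. Payload 4.4 kg.
Tool frame: the origin (TCP) lies at the very end of the fingers, on their centre line; the grasp point (between the pads) lies 19 mm behind it (env.grip_depth is the distance from the TCP to the grasp point, in mm); z points along the fingers, y is the line along which they close (so a half turn about z gives the same grasp; the last joint's range is limited). The gripper opens to 85 mm and grips with 20 to 120 N. Pads are 22 mm wide; open, the fingers measure 114 mm over their backs; the gripper's body (76 mm by 85 mm) begins 54 mm behind the grasp point. The pads swing forward as they close: fully open they stand 13 mm farther back than shut.
Start: joints at [1.16, 0.628, 0.038, 1.517, -0.027, 0.996, -0.02], TCP at [219.733, -611.748, 231.313] pointing down, gripper open.
Joint ranges: [-3.06, 3.06], [-0.37, 2.12], [-1.25, 1.32], [0.18, 2.47], [-1.1, 4.24], [0.23, 1.98], [-2.94, 2.94]. Speed limits (rad/s): [2.57, 2.57, 3.14, 3.14, 3.14, 3.14, 3.14].

## Interface

Orientations are given as a unit quaternion [x, y, z, w].
In Python, from cell import telemetry, read_camera, env, outline_of gives the robot as it stands. The module is installed in compiled form; this text tells all that it offers.
- The arm moves only by the tool servo_tool, never from a script. Its argument "targets" is a list of rows, each a list of 3 entries, a list of its own where there are three numbers: the finger opening in mm, from 0 to 85.4, then the shift along the world's x, y, z in a scale on which 1.0 is 750 mm, then the turn, a rotation vector about the world's x, y, z in fractions of the full range, 1 being 90 degrees. A call has 1 to 10 rows; each row is the pose to reach, as a shift and turn from the pose commanded when the call began; what a row does not reach only later rows make up. A row lasts 1/10 s, in which the tool goes at most 50 mm and 8.59 degrees, less where a joint would pass 70% of its speed; a pose out of reach is approached as far as the arm can. A shift or turn number past 1, either way, is cut back to 1. A call with a gripper value outside its range is refused whole. The fingers move at their own pace and stop on an object; "newtons" is the grip in N (left out, the last holds). Time passes only in rows, so rows that repeat a pose let the fingers close. It gives the time, the measured TCP pose, the force, the opening and the grip force at its end, in the units of the state.
- telemetry.get_state(): the state, without advancing time (a new reading comes with each control period).
- read_camera(name): name is "scene" or "top" or "wrist"; returns a dict with "frame" (400x640x3 uint8, red, green, blue), "camera_matrix" (3x3 intrinsics, pixels), "extrinsics" (4x4, takes a point from world to camera coordinates). Camera axes: x right, y up, looking along -z (the intrinsics and any distortion apply to the point x, -y, -z); pixel columns grow to the right and rows downward; lengths in mm; the calibration is good to about 2 mm. A picture is of the moment at which its call begins. There is no depth.
- env.hand_in(): hands the job in; it is judged then, once.
Trained networks look in a picture, given as the dict that the camera call returned (one of the last four; its "shot" number tells which), for a name from the list of things; names that differ only in an ending like _2 or _b are one class to them, and where a whole thing is asked for, a point or a joint stands for the part that bears it (a point fixed in the world has none). Each returns a list of dicts, best first, with "score" (0 to 1); they miss things now and then, are a little off and sometimes report something else, mostly with a low value. They report only what shows in the picture. A call takes as long as a camera call. They do not tell look-alikes from the thing itself.
- outline_of(picture, query): "pixels" (400x640 bool, what is visible of it) and "at" ([column, row] in pixels, amid what is visible of it).
The state is a dict: "clock": time; "joint_positions": joint angles; "joint_vel": joint speeds; "tau": joint torques, N m; "position": TCP position; "orientation": TCP orientation; "ft_force": force on the tool from outside, world axes, zero at the start; "torque": the same for the moment, N m; "gripper_width": finger opening in mm; "grip_force": force on a finger pad.
Only numpy, scipy, OpenCV 4.12 (cv2) and the standard library are available. Lean on these libraries where they do the work, as an engineer would, in place of code of your own. Each camera call takes 0.05 s, during which the arm holds its last target. There are 200 camera calls.

## Task

Build up the contact stack on the horizontal steel rod of the test fixture: thread on the red insulator block first, then the copper contact block, then push the black end cap with the yellow mouth on, yellow side first, until the orange latch on the rod snaps in behind its lip and the cap holds the stack squeezed against the sprung brass plate. The rod is not exactly where its mount says, so feel your way on gently: never load the rod with more than 30 N. Leave the white spare block, the cells, the meter and the spanner alone.

Things in the scene. Friction and masses are not known exactly. Their poses are not given: they have to be found in the camera images.
- rig: Fixture: grey upright on a 150 x 130 x 14 mm aluminium base plate, carrying a horizontal steel rod of 16 mm diameter. Origin on the table under the place where the rod leaves its mount; z up, +x along the rod from root to free tip (parts go on along -x). Upright and mount lie at x < 0, 100 mm wide, up to z = 118 mm; the base plate reaches from x = -120 to 30 mm.
- rod_tip (a point): Nominal centre of the rod's tip: x = 97, y = 0, z = 90 mm in the fixture's frame. The real rod is rigid and parallel to the fixture's x axis, but offset up to 4 mm to either side (y) and up to 5 mm in height (z), different each time: find it by feel. Full diameter to x = 88 mm, then a cone down to 5 mm diameter at the tip.
- latch_face (a point): Orange spring latch on top of the rod, nominal position of its steep face (x = 72 mm in the fixture's frame, looking to the root); from there a 20 degree ramp falls towards the tip, to x = 86 mm. It stands 4 mm proud, 5 mm wide. Each part pushed on presses it down into the rod (a few N along the rod) and it springs up behind the part, so parts do not come off again.
- stop (a joint): Square brass plate (40 x 40 x 6 mm) on the rod's root, sprung: travel in m towards the root, 0 released (its front face at x = 20 mm in the fixture's frame), 0.008 fully in; about 1.5 N per mm. With all three parts on and the cap latched it stays about 0.004 in.
- red: Red insulator block, 44 x 44 mm, 24 mm thick along its x axis, 19 mm through hole along x (chamfered both sides, either way round) centred 22 mm above its underside. Origin: centre of the underside; z up as it stands on the table. About 60 g. Grip it from above across its y faces (44 mm).
- red_hole (a point): Centre of the red block's hole, mid-thickness.
- copper: Copper contact block, same shape and size as the red one, about 160 g. Origin: centre of the underside.
- copper_hole (a point): Centre of the copper block's hole, mid-thickness.
- cap: Black end cap with a yellow lip, 44 x 44 mm, 42 mm long along its x axis (21 mm either side of the origin); blind 19 mm bore along x, 22 mm above the underside, open at the yellow -x face, closed at +x. The lip is 8 mm long with a wider cavity behind it for the latch. Fitted, its x axis points as the fixture's. Origin: centre of the underside. About 70 g. Grip across its y faces (44 mm).
- cap_mouth (a point): Centre of the cap's bore at the yellow face. Latched, it lies at about x = 64 mm in the fixture's frame.
- spare: White spare block, same shape as the red one; stays where it is. Origin: centre of the underside.
- cell_a: Yellow battery cell, 62 x 114 x 190 mm tall, bystander. Origin: centre of the underside.
- cell_b: Another such yellow cell.
- cell_c: Another such yellow cell.
- meter: Yellow hand meter lying flat, 90 x 170 x 42 mm, bystander. Origin: centre of the underside.
- spanner: Spanner lying on the table, bystander.
Not all that is in view belongs to the job. Of the things that look like the cap, the middle-sized one is meant.

How it is judged:
By the outcome, as a careful person would: the job done as asked, in the order asked, and still so for the second after the job is handed in, with the robot touching nothing.
It also fails if it takes over 72 s, if anything falls off the work surface, if the arm or the gripper's body presses on something with over 40 N, if the wrist force passes 120 N, or if a joint passes its speed limit or range.

## Working session

There is one attempt and no reset: what is moved stays moved. The work goes in short steps, Python scripts to look and compute and a tool call to move; the robot and the scene stay as the last step left them, time stands still between calls to the robot, and variables do not carry over. Pictures are saved under pics/ and viewed, at most 10 in all, crops included, and the job is handed in when it is done.

Besides the shell and the picture viewer there is one more tool, called after "Request:" as a command line: name --argument value ..., lists and objects as JSON in quotes. servo_tool: Moves the arm, as the interface text tells. Its arguments: {"type":"object","properties":{"targets":{"type":"array","items":{"type":"array"}},"newtons":{"type":"number"}},"required":["targets"]}

```bash
mkdir -p pics
python3 - <<'E'
from cell import telemetry, read_camera, env, outline_of
import cv2,pickle,numpy as np
P={}
for n in ["scene","top"]:
    p=read_camera(n);P[n]=p
    cv2.imwrite(f"pics/{n}0.png",p["frame"][:,:,::-1])
    print(n,p["camera_matrix"].tolist(),np.round(p["extrinsics"],4).tolist(),[k for k in p])
    for q in ["rig","red","copper","cap","spare"]:
        print(q,[(round(d["score"],2),np.round(d["at"]).tolist(),int(d["pixels"].sum())) for d in outline_of(p,q)][:5])
pickle.dump(P,open("p0.pkl","wb"))
print(telemetry.get_state())
E
```

```text
scene [[428.96033641113286, 0.0, 322.77693889312525], [0.0, 428.96033641113286, 194.64211570239522], [0.0, 0.0, 1.0]] [[-0.4478, 0.8941, 0.0036, 325.8067], [-0.6993, -0.3527, 0.6218, 351.2934], [0.5572, 0.2759, 0.7832, -1688.2057], [0.0, 0.0, 0.0, 1.0]] ['frame', 'camera_matrix', 'extrinsics', 'shot']
rig [(0.68, [410.0, 235.0], 2137)]
red [(0.69, [272.0, 154.0], 202)]
copper [(0.65, [343.0, 188.0], 208)]
cap [(0.78, [308.0, 201.0], 512), (0.55, [318.0, 181.0], 270), (0.43, [332.0, 164.0], 113), (0.39, [344.0, 188.0], 207)]
spare [(0.5, [297.0, 166.0], 173), (0.38, [319.0, 182.0], 261)]
top [[460.6269315391374, 0.0, 316.6394576330265], [0.0, 460.6269315391374, 197.44595647551188], [0.0, 0.0, 1.0]] [[-0.0109, -0.9999, -0.0024, -26.399], [0.9749, -0.0111, 0.2223, -634.9049], [-0.2223, 0.0001, 0.975, -1071.3321], [0.0, 0.0, 0.0, 1.0]] ['frame', 'camera_matrix', 'extrinsics', 'shot']
rig [(0.58, [214.0, 219.0], 3007)]
red [(0.57, [427.0, 261.0], 207), (0.37, [340.0, 145.0], 2275)]
copper [(0.76, [314.0, 249.0], 207)]
cap [(0.86, [340.0, 208.0], 546), (0.63, [348.0, 278.0], 202), (0.62, [347.0, 246.0], 343), (0.52, [388.0, 254.0], 204)]
spare [(0.72, [387.0, 254.0], 206)]
{'clock': 0.6, 'joint_positions': array([ 1.16021838,  0.62839652,  0.03851854,  1.51743186, -0.02698364,
        0.99628281, -0.02000202]), 'joint_vel': array([-0.00072826,  0.00031104,  0.00110329,  0.00073469, -0.0003932 ,
        0.00011822, -0.00052279]), 'tau': array([-6.58161825e-04, -5.62977469e+01,  1.22469250e+00, -1.93695617e+01,
        1.08820738e-02,  1.79803850e-03, -1.01185940e-06]), 'position': array([ 219.70302827, -611.74671316,  231.30580805]), 'orientation': array([ 9.85180686e-01,  1.71519723e-01,  5.61827979e-06, -9.69882081e-07]), 'ft_force': array([-0.09430045,  0.37326389,  0.10964157]), 'torque': array([-0.00815711,  0.02847479, -0.00878722]), 'grip_force': 0.0, 'gripper_width': 85.2292285279164}
```

Run:
```python
import cv2,pickle
P=pickle.load(open("p0.pkl","rb"))
a=P["top"]["frame"][:,:,::-1]
cv2.imwrite("pics/topc.png",cv2.resize(a[120:320,140:460],None,fx=2.5,fy=2.5,interpolation=cv2.INTER_CUBIC))
b=P["scene"]["frame"][:,:,::-1]
cv2.imwrite("pics/scenec.png",cv2.resize(b[130:290,250:490],None,fx=3.3,fy=3.3,interpolation=cv2.INTER_CUBIC))
```

```text
(no output)
```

View pics/topc.png

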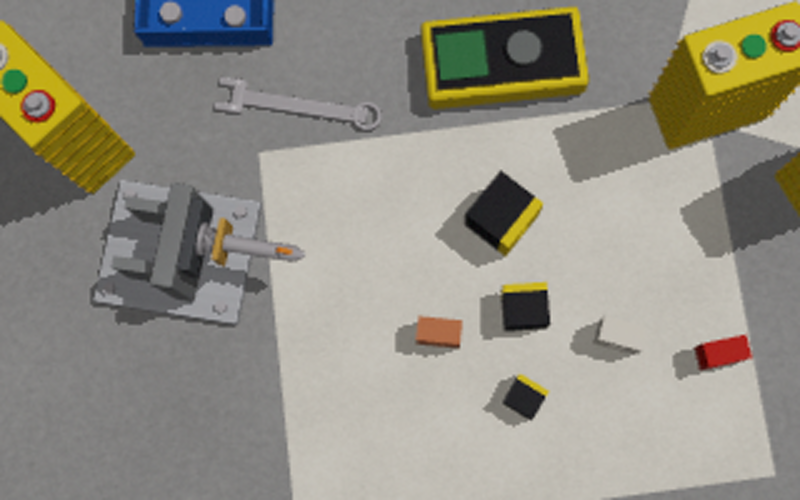

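View pics/scenec.png

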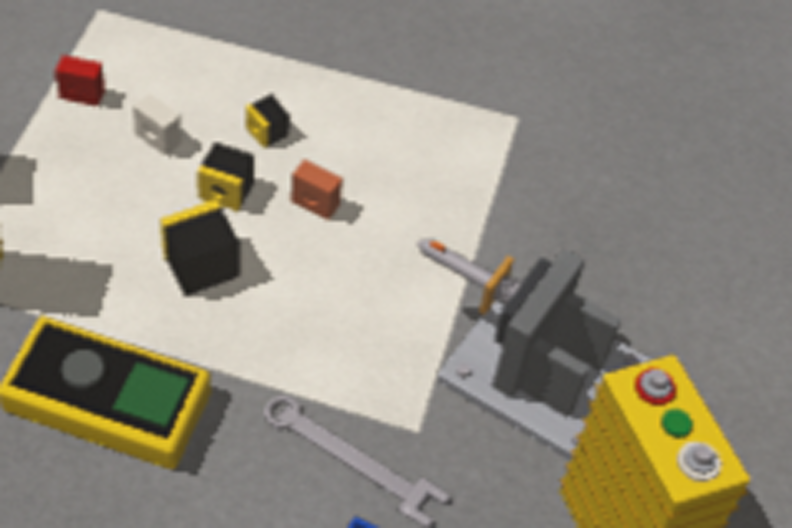

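The top view shows the red block at about (427,261), copper at (314,249), the middle-sized cap at (347,246) with its yellow mouth facing +x, and the white spare at (387,254). The rod points right from the fixture, with its tip near (261,221). In the scene view the tip is near (377,204).

```bash
cat > h.py <<'E'
import numpy as np,cv2
from scipy.optimize import least_squares,minimize
def proj(p,X):
    X=np.atleast_2d(X); E=p["extrinsics"]; c=X@E[:3,:3].T+E[:3,3]; K=p["camera_matrix"]
    return np.c_[K[0,0]*c[:,0]/-c[:,2]+K[0,2], K[1,1]*-c[:,1]/-c[:,2]+K[1,2]]
def ray(p,uv):
    E=p["extrinsics"];K=p["camera_matrix"];R=E[:3,:3]
    d=R.T@np.array([(uv[0]-K[0,2])/K[0,0],-(uv[1]-K[1,2])/K[1,1],-1]); return -R.T@E[:3,3],d
def onz(p,uv,z):
    o,d=ray(p,uv); return o+d*(z-o[2])/d[2]
def tri(pl):
    A=np.zeros((3,3));b=np.zeros(3)
    for p,uv in pl:
        o,d=ray(p,uv);d/=np.linalg.norm(d);M=np.eye(3)-np.outer(d,d);A+=M;b+=M@o
    return np.linalg.solve(A,b)
def box(x,y,yaw,lx,ly,h,z0=0):
    c,s=np.cos(yaw),np.sin(yaw)
    return np.array([[x+c*a-s*b,y+s*a+c*b,z] for a in(-lx/2,lx/2) for b in(-ly/2,ly/2) for z in(z0,z0+h)])
def mask(p,V,S=8):
    h=cv2.convexHull((proj(p,V)*S).astype(np.float32)).astype(np.int32); 
    m=np.zeros((400,640),np.uint8);cv2.fillConvexPoly(m,h,255,cv2.LINE_AA,3);return m/255.
def fitbox(views,lx,ly,h,x0,z0=0):
    def cost(q):
        s=0
        for p,m in views:
            a=mask(p,box(*q,lx,ly,h,z0)); s+=1-np.minimum(a,m).sum()/np.maximum(a,m).sum()
        return s
    best=None
    for y in np.arange(-90,90,15):
        r=minimize(cost,[*x0,np.radians(y)],method="Nelder-Mead",options=dict(initial_simplex=[[*x0,np.radians(y)],[x0[0]+8,x0[1],np.radians(y)],[x0[0],x0[1]+8,np.radians(y)],[*x0,np.radians(y+12)]],xatol=.02,fatol=1e-4))
        if best is None or r.fun<best.fun: best=r
    return best.x,best.fun
E
cat > m.py <<'E'
import pickle
from h import *
from cell import read_camera,outline_of
P={n:read_camera(n) for n in["scene","top"]}
near={"red":((272,154),(427,261)),"copper":((343,188),(314,249)),"cap":((318,181),(347,246)),"spare":((297,166),(387,254))}
for q,(s,t) in near.items():
    v=[]
    for n,at in (("scene",s),("top",t)):
        d=min(outline_of(P[n],q) or [None],key=lambda d:np.hypot(*(np.array(d["at"])-at)))
        if d is not None and np.hypot(*(np.array(d["at"])-at))<8: v.append((P[n],d["pixels"].astype(float)))
    x0=onz(P["top"],t,40)[:2]
    lx=42 if q=="cap" else 24
    for w in ([v]+[[a] for a in v]):
        x,f=fitbox(w,lx,44,44,x0); print(q,len(w),np.round(x[:2],1),round(np.degrees(x[2]),1),round(f,3))
T,S=P["top"],P["scene"]
cr=lambda c,r:(140+c/2.5-.3,120+r/2.5-.3); cs=lambda c,r:(250+c/3.3-.35,130+r/3.3-.35)
C=[onz(T,cr(*k),14) for k in((120,180),(261,201),(238,325),(92,291))]
print("base corners",np.round(C,1).tolist())
tip=tri([(T,cr(302,254)),(S,cs(420,244))]);print("tip",tip,proj(T,tip),cr(302,254),proj(S,tip),cs(420,244))
E
python3 m.py
```

```text
red 2 [ 480.1 -314.5] 17.6 0.428
red 1 [ 479.1 -314.6] 31.8 0.168
red 1 [ 479.6 -313.5] 17.8 0.247
copper 2 [503.7 -28.9] -6.5 0.438
copper 1 [501.8 -30.9] 16.7 0.216
copper 1 [503.  -28.8] -9.0 0.207
cap 2 [ 527.7 -117.4] 3.5 0.304
cap 1 [ 524.8 -118.9] 2.5 0.139
cap 1 [ 528.3 -115.9] -0.1 0.144
spare 2 [ 498.2 -212.2] -20.8 0.386
spare 1 [ 498.1 -212.6] -18.9 0.127
spare 1 [ 497.4 -210.6] -8.7 0.245
base corners [[666.9, 303.9, 14.0], [642.7, 155.6, 14.0], [513.7, 175.9, 14.0], [550.2, 326.6, 14.0]]
tip [572.40403703 101.52875795  93.76178978] [[260.73317005 221.22180879]] (260.5, 221.29999999999998) [[377.12211445 203.60347947]] (376.92272727272723, 203.58939393939394)
```

Units first: shifts go in shares of 750 mm and turns go in shares of 90 degrees. So 297 mm / 750 = 0.396, 260 mm / 750 = 0.3467, -0.035 rad / 1.5708 = -0.0223.

Request:
servo_tool --targets '[[65,[0.3467,0.396,-0.0667],[0,0,-0.0223]],[65,[0.3467,0.396,-0.0667],[0,0,-0.0223]],[65,[0.3467,0.396,-0.0667],[0,0,-0.0223]],[65,[0.3467,0.396,-0.0667],[0,0,-0.0223]],[65,[0.3467,0.396,-0.0667],[0,0,-0.0223]],[65,[0.3467,0.396,-0.0667],[0,0,-0.0223]],[65,[0.3467,0.396,-0.0667],[0,0,-0.0223]],[65,[0.3467,0.396,-0.0667],[0,0,-0.0223]],[65,[0.3467,0.396,-0.0667],[0,0,-0.0223]],[65,[0.3467,0.396,-0.0667],[0,0,-0.0223]]]' --newtons 40

```text
clock: 2.1
position: [480.8, -313.3, 181.1]
orientation: [0.988, 0.156, 0.0, -0.0]
ft_force: [-0.1, -2.2, 0.2]
gripper_width: 65.0
grip_force: 0.0
```

```bash
cat > w.py <<'E'
import sys
from h import *
from cell import read_camera,outline_of,telemetry,env
def wfit(q,x0,lx,z0=0,save=None):
    p=read_camera("wrist")
    if save: cv2.imwrite(save,p["frame"][:,:,::-1])
    E=p["extrinsics"];print("cam",np.round(-E[:3,:3].T@E[:3,3],1),"f",round(p["camera_matrix"][0,0]),"exp",np.round(proj(p,[*x0,30])))
    for d in outline_of(p,q)[:3]:
        x,f=fitbox([(p,d["pixels"].astype(float))],lx,44,44,onz(p,d["at"],30)[:2],z0)
        print(q,round(d["score"],2),np.round(d["at"]),int(d["pixels"].sum()),np.round(x[:2],1),round(np.degrees(x[2]),1),round(f,3))
    return p
E
python3 - <<'E'
from w import *
wfit("red",(480,-314.5),24,save="pics/w1.png"); s=telemetry.get_state(); print(s["clock"],s["position"],s["orientation"],s["joint_positions"],env.grip_depth)
E
```

```text
cam [ 555.8 -288.5  324. ] f 340 exp [[319. 183.]]
red 0.63 [314. 184.] 1849 [ 479.9 -312.2] 10.3 0.085
2.2 [ 478.89582048 -316.05298134  181.47251425] [ 9.88149949e-01  1.53490525e-01 -3.04463031e-04  4.94487600e-04] [ 0.49980713  0.57916957  0.05215119  1.78924965 -0.03918298  0.77401164
 -0.69110914] 18.700000000000003
```

Scaled: -175 mm / 750 = -0.2333, -160 mm / 750 = -0.2133, -0.107 rad / 1.5708 = -0.0681.

Request:
servo_tool --targets '[[65,[0,0.0027,-0.04],[0,0,-0.0681]],[65,[0,0.0027,-0.1067],[0,0,-0.0681]],[65,[0,0.0027,-0.1667],[0,0,-0.0681]],[65,[0,0.0027,-0.2133],[0,0,-0.0681]],[65,[0,0.0027,-0.2333],[0,0,-0.0681]],[65,[0,0.0027,-0.2333],[0,0,-0.0681]],[30,[0,0.0027,-0.2333],[0,0,-0.0681]],[30,[0,0.0027,-0.2333],[0,0,-0.0681]],[30,[0,0.0027,-0.2333],[0,0,-0.0681]],[30,[0,0.0027,-0.2333],[0,0,-0.0681]]]' --newtons 40

```text
clock: 3.2
position: [480.9, -313.7, 8.2]
orientation: [0.995, 0.101, 0.001, 0.001]
ft_force: [-0.7, 0.6, 7.0]
gripper_width: 43.7
grip_force: 41.9
```

Scaled: 355 mm / 750 = 0.4733, 115 mm / 750 = 0.1533, 1.211 rad / 1.5708 = 0.7709.

Request:
servo_tool --targets '[[30,[0,0,0.0533],[0,0,0]],[30,[0,0.0133,0.1133],[0,0,0.0828]],[30,[0.0133,0.0667,0.1467],[0,0,0.1719]],[30,[0.0267,0.1267,0.1533],[0,0,0.261]],[30,[0.0427,0.1867,0.1533],[0,0,0.3501]],[30,[0.0573,0.2467,0.1533],[0,0,0.4393]],[30,[0.0707,0.3067,0.1533],[0,0,0.5284]],[30,[0.084,0.3667,0.1533],[0,0,0.6175]],[30,[0.0987,0.4267,0.1533],[0,0,0.7003]],[30,[0.1133,0.4733,0.1533],[0,0,0.7709]]]'

```text
clock: 4.2
position: [565.0, 45.8, 122.2]
orientation: [0.758, 0.652, 0.001, 0.0]
ft_force: [0.8, 0.1, -1.4]
gripper_width: 43.5
grip_force: 41.3
```

Scaled: -38 mm / 750 = -0.0507, -15 mm / 750 = -0.02.

Request:
servo_tool --targets '[[30,[0,0.0173,-0.02],[0,0,0]],[30,[0,0.0173,-0.0507],[0,0,0]],[30,[0,0.0173,-0.0507],[0,0,0]],[30,[0,0.0173,-0.0507],[0,0,0]]]'

```text
clock: 4.6
position: [564.5, 54.7, 83.7]
orientation: [0.761, 0.649, -0.0, 0.0]
ft_force: [0.6, 0.2, -0.2]
gripper_width: 43.5
grip_force: 41.3
```

Run:
```python
from w import *
import pickle
p=read_camera("wrist");t=read_camera("top");s=read_camera("scene")
st=telemetry.get_state();pickle.dump((p,t,s,st),open("p1.pkl","wb"))
cv2.imwrite("pics/w2.png",p["frame"][:,:,::-1])
print({k:np.round(st[k],3).tolist() for k in("clock","position","orientation","ft_force","torque","gripper_width","joint_positions")})
print("tip exp",proj(p,[572.4,101.5,93.8]))
```

```text
{'clock': 4.75, 'position': [565.558, 54.666, 84.515], 'orientation': [0.761, 0.649, 0.001, 0.001], 'ft_force': [-0.946, -0.215, -1.577], 'torque': [0.079, 0.015, -0.062], 'gripper_width': 43.481, 'joint_positions': [-0.022, 0.718, -0.193, 1.871, 0.235, 0.573, -0.525]}
tip exp [[319.68642784 174.01001734]]
```

View pics/w2.png

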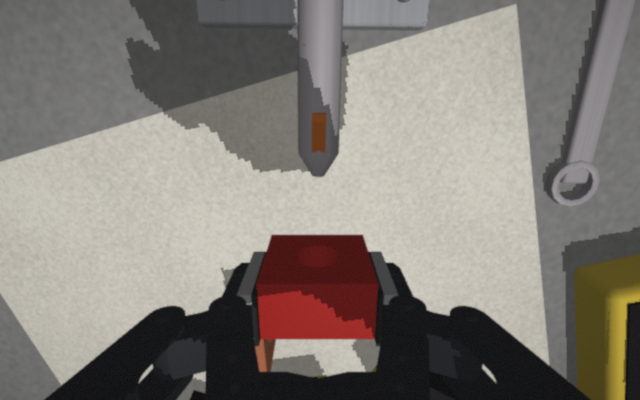

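The wrist view shows the rod tip at (318.5,176) and the shoulder at about row 152 (299–338). The front face of the red block spans rows 236–282 with its hole at (319,257), so the two are well aligned sideways. Next I'll zoom in to get the relative height.

Run:
```python
import pickle,cv2
p,t,s,st=pickle.load(open("p1.pkl","rb"))
a=p["frame"][:,:,::-1]
cv2.imwrite("pics/w2c.png",cv2.resize(a[90:290,240:400],None,fx=3,fy=3,interpolation=cv2.INTER_CUBIC))
```

```text
(no output)
```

View pics/w2c.png

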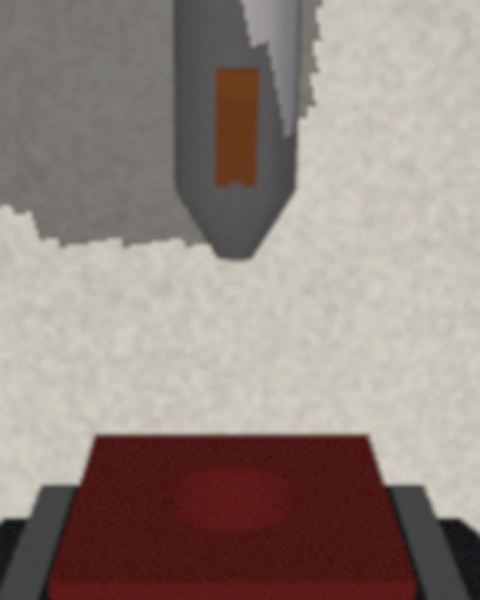

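```bash
cat > rel.py <<'E'
from h import *
def circ(c,r,yaw,n=72):
    a=np.linspace(0,2*np.pi,n);v=np.array([-np.sin(yaw),np.cos(yaw),0])
    return c+r*np.outer(np.cos(a),v)+r*np.outer(np.sin(a),[0,0,1])
def rodpts(q):  # tip xyz, yaw -> shoulder L,R cols, root-side L,R cols, tip L,R, tip row
    c=np.array(q[:3]);u=np.array([np.cos(q[3]),np.sin(q[3]),0])
    return c,u
def solve(p,rod,blk,tip0,blk0):
    # rod: list of (back mm from tip, radius, colL, colR); tiprow
    def fr(q):
        c,u=rodpts(q);o=[]
        for b,r,l,rr in rod["w"]:
            k=proj(p,circ(c-b*u,r,q[3]));o+=[k[:,0].min()-l,k[:,0].max()-rr]
        k=proj(p,circ(c,2.5,q[3]));o+=[k[:,1].max()-rod["row"]]
        lf=proj(p,[c-25*u+[0,0,12],c-11*u+[0,0,8]]);o+=[lf[0,1]-rod["lf"],(lf[1,1]-rod["lt"])]
        return o
    r=least_squares(fr,[*tip0,np.radians(-99.1)]);
    def fb(q):
        c,s=np.cos(q[3]),np.sin(q[3]);V=[[q[0]+12*c-s*b*22,q[1]+12*s+c*b*22,q[2]+h] for b in(-1,1) for h in(-22,22)]
        return (proj(p,V)-blk).ravel()
    b=least_squares(fb,[*blk0,np.radians(80.9)])
    return r,b
E
python3 - <<'E'
import pickle
from rel import *
p,t,s,st=pickle.load(open("p1.pkl","rb"))
f=lambda c:240+(c-1)/3; g=lambda c:90+(c-1)/3
rod=dict(w=[(9,8,f(176),f(296)),(28,8,f(174),f(300)),(0,2.5,f(218),f(252))],row=g(260),lf=g(68),lt=g(186))
L=[(50,583),(97,435),(415,583),(369,435)]  # order to match b,h
B=np.array([[f(a),g(b)] for a,b in L])
for B2 in (B[[1,0,3,2]],B[[3,2,1,0]]):
    r,b=solve(p,rod,B2,[572.4,101.5,93.8],[565,55,98])
    print("rod",np.round(r.x[:3],1),np.degrees(r.x[3]),r.cost,np.round(r.fun,1)); print("blk",np.round(b.x[:3],1),np.degrees(b.x[3]),b.cost)
    u=np.array([np.cos(r.x[3]),np.sin(r.x[3])]);d=b.x[:2]-r.x[:2]
    print("ahead",d@u,"lateral fix y",d@[-u[1],u[0]],"dz",b.x[2]-r.x[2])
cr=lambda c,r:(140+c/2.5-.3,120+r/2.5-.3); cs=lambda c,r:(250+c/3.3-.35,130+r/3.3-.35)
import pickle
P=pickle.load(open("p0.pkl","rb"))
print(tri([(P["top"],cr(302,254)),(P["scene"],cs(420,244)),(p,(318.7,g(258)))]))
E
```

```text
rod [571.7 101.1  93. ] -99.42505490532102 0.7567434145288364 [-0.4  0.2 -0.2  0.2 -0.5  0.6 -0.   0.6 -0.6]
blk [  387.9  -839.5 -1629.5] -95.47587477055762 6142.129083853168
ahead 957.960203397381 lateral fix y -27.307397025447383 dz -1722.4411860529278
rod [571.7 101.1  93. ] -99.42505490532102 0.7567434145288364 [-0.4  0.2 -0.2  0.2 -0.5  0.6 -0.   0.6 -0.6]
blk [564.1  55.5  97. ] 81.0252879026685 0.031418353851407496
ahead 46.23742436003291 lateral fix y 0.028922033932618836 dz 3.972301269545639
[572.22025235 101.32101255  93.88082052]
```

Scaled: 44.4 mm / 750 = 0.0592, 39.5 mm / 750 = 0.0527, -0.005 rad / 1.5708 = -0.0032.

Request:
servo_tool --targets '[[30,[0.0027,0.0133,-0.0053],[0,0,-0.0032]],[30,[0.0055,0.0329,-0.0053],[0,0,-0.0032]],[30,[0.0076,0.046,-0.0053],[0,0,-0.0032]],[30,[0.0088,0.0527,-0.0053],[0,0,-0.0032]],[30,[0.0099,0.0592,-0.0053],[0,0,-0.0032]],[30,[0.0099,0.0592,-0.0053],[0,0,-0.0032]]]'

```text
clock: 5.35
position: [572.2, 100.7, 79.3]
orientation: [0.762, 0.648, 0.0, -0.0]
ft_force: [0.3, 0.5, -1.0]
gripper_width: 43.4
grip_force: 41.3
```

Scaled: 19.7 mm / 750 = 0.0263, 14.8 mm / 750 = 0.0197.

Request:
servo_tool --targets '[[30,[0.0011,0.0065,0],[0,0,0]],[30,[0.0021,0.0132,0],[0,0,0]],[30,[0.0033,0.0197,0],[0,0,0]],[30,[0.0044,0.0263,0],[0,0,0]],[30,[0.0044,0.0263,0],[0,0,0]]]'

```text
clock: 5.85
position: [575.9, 120.9, 79.6]
orientation: [0.762, 0.648, 0.001, -0.0]
ft_force: [0.1, 1.2, 0.8]
gripper_width: 43.3
grip_force: 41.5
```

Scaled: 39.5 mm / 750 = 0.0527, 34.5 mm / 750 = 0.046.

Request:
servo_tool --targets '[[30,[0.0011,0.0065,0],[0,0,0]],[30,[0.0021,0.0132,0],[0,0,0]],[30,[0.0033,0.0197,0],[0,0,0]],[30,[0.0044,0.0263,0],[0,0,0]],[30,[0.0055,0.0329,0],[0,0,0]],[30,[0.0065,0.0395,0],[0,0,0]],[30,[0.0076,0.046,0],[0,0,0]],[30,[0.0088,0.0527,0],[0,0,0]],[30,[0.0088,0.0527,0],[0,0,0]]]'

```text
clock: 6.75
position: [582.1, 160.2, 79.4]
orientation: [0.762, 0.648, 0.0, -0.0]
ft_force: [0.8, -0.3, -1.2]
gripper_width: 43.8
grip_force: 41.4
```

Scaled: -188 mm / 750 = -0.2507, -160 mm / 750 = -0.2133, -0.7 rad / 1.5708 = -0.4456.

Request:
servo_tool --targets '[[62,[0,0,0],[0,0,0]],[62,[0,0,0],[0,0,0]],[62,[0,0,0],[0,0,0]],[62,[0,0,0.0533],[0,0,0]],[62,[0,0,0.1133],[0,0,0]],[62,[-0.0133,-0.0533,0.1333],[0,0,-0.0891]],[62,[-0.0333,-0.1067,0.1333],[0,0,-0.1783]],[62,[-0.0533,-0.16,0.1333],[0,0,-0.2674]],[62,[-0.08,-0.2133,0.1333],[0,0,-0.3565]],[62,[-0.1053,-0.2507,0.1333],[0,0,-0.4456]]]'

```text
clock: 7.75
position: [501.9, -32.5, 179.6]
orientation: [0.939, 0.343, -0.0, 0.001]
ft_force: [1.1, -0.7, 0.6]
gripper_width: 62.0
grip_force: 0.0
```

Scaled: -0.84 rad / 1.5708 = -0.5348.

Request:
servo_tool --targets '[[62,[0,0,0],[0,0,-0.0891]],[62,[0,0,0],[0,0,-0.1783]],[62,[0,0,0],[0,0,-0.2674]],[62,[0,0,0],[0,0,-0.3565]],[62,[0,0,0],[0,0,-0.4456]],[62,[0,0,0],[0,0,-0.5348]],[62,[0,0,0],[0,0,-0.5348]]]'

```text
clock: 8.45
position: [503.0, -29.2, 179.4]
orientation: [0.998, -0.066, 0.0, 0.0]
ft_force: [-0.0, 0.8, -0.3]
gripper_width: 62.0
grip_force: 0.0
```

Run:
```python
from w import *
p=wfit("copper",(503,-29),24,save="pics/w3.png"); s=telemetry.get_state(); print(s["clock"],s["position"],s["orientation"],s["joint_positions"])
t=read_camera("top")
for d in outline_of(t,"red"): print(d["score"],d["at"],d["pixels"].sum())
c=np.array([571.7,101.1,93]);u=np.array([-.163,-.9866,0]);print("exp red top", proj(t,[c-u*59+[0,0,20]]))
a=np.hstack([p["frame"][:,:,::-1][::1,::1],]);b=cv2.resize(t["frame"][150:270,150:330,::-1],None,fx=3,fy=3)
cv2.imwrite("pics/w3t.png",b)
```

```text
cam [581.2 -39.3 322.3] f 340 exp [[317. 183.]]
copper 0.79 [318. 185.] 1995 [502.9 -28.3] -6.1 0.043
8.55 [502.99815381 -29.11243476 179.37746972] [ 9.97955679e-01 -6.39097623e-02  5.03434056e-05  4.79955022e-05] [-0.14737996  0.50334513  0.21547121  1.97987846 -0.16567832  0.67480893
 -1.52683993]
0.75 [235.0, 215.7] 269
0.41 [430.4, 148.9] 2459
exp red top [[235.40441125 216.38225206]]
```

View pics/w3t.png

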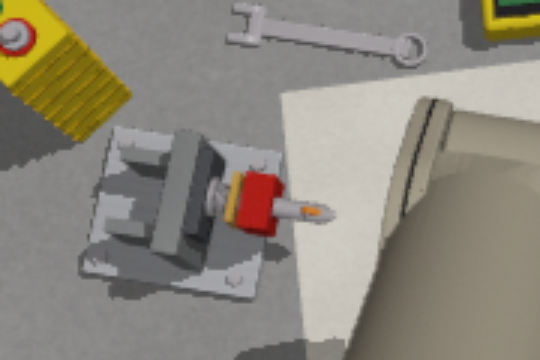

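The red block is threaded and the latch is up behind it at about (310,212) in the crop. Next is the copper block.

Scaled: -172 mm / 750 = -0.2293, -160 mm / 750 = -0.2133, 0.02 rad / 1.5708 = 0.0127.

Request:
servo_tool --targets '[[62,[0,0.0009,-0.06],[0,0,0.0127]],[62,[0,0.0009,-0.12],[0,0,0.0127]],[62,[0,0.0009,-0.1733],[0,0,0.0127]],[62,[0,0.0009,-0.2133],[0,0,0.0127]],[62,[0,0.0009,-0.2293],[0,0,0.0127]],[62,[0,0.0009,-0.2293],[0,0,0.0127]],[30,[0,0.0009,-0.2293],[0,0,0.0127]],[30,[0,0.0009,-0.2293],[0,0,0.0127]],[30,[0,0.0009,-0.2293],[0,0,0.0127]],[30,[0,0.0009,-0.2293],[0,0,0.0127]]]' --newtons 60

```text
clock: 9.65
position: [504.1, -28.4, 8.7]
orientation: [0.998, -0.055, 0.001, -0.0]
ft_force: [-0.8, -0.2, 7.3]
gripper_width: 43.4
grip_force: 61.9
```

Scaled: 95 mm / 750 = 0.1267, 83.7 mm / 750 = 0.1116, 1.26 rad / 1.5708 = 0.8021.

Request:
servo_tool --targets '[[30,[0,-0.0067,0.06],[0,0,0]],[30,[0,-0.0067,0.1133],[0,0,0.0891]],[30,[0.0133,0,0.1267],[0,0,0.1783]],[30,[0.0267,0.02,0.1267],[0,0,0.2674]],[30,[0.04,0.04,0.1267],[0,0,0.3565]],[30,[0.0533,0.06,0.1267],[0,0,0.4456]],[30,[0.0667,0.08,0.1267],[0,0,0.5348]],[30,[0.0773,0.0933,0.1267],[0,0,0.6239]],[30,[0.0823,0.1067,0.12],[0,0,0.713]],[30,[0.0823,0.1116,0.1067],[0,0,0.8021]]]'

```text
clock: 10.65
position: [566.0, 56.9, 88.2]
orientation: [0.838, 0.546, 0.002, 0.0]
ft_force: [-0.8, -0.5, -2.3]
gripper_width: 43.1
grip_force: 62.1
```

Scaled: -7 mm / 750 = -0.0093, 0.257 rad / 1.5708 = 0.1636.

Request:
servo_tool --targets '[[30,[0,0,-0.0093],[0,0,0.0891]],[30,[0,0,-0.0093],[0,0,0.1636]],[30,[0,0,-0.0093],[0,0,0.1636]],[30,[0,0,-0.0093],[0,0,0.1636]]]'

```text
clock: 11.05
position: [564.7, 55.1, 80.6]
orientation: [0.764, 0.645, 0.0, 0.0]
ft_force: [0.4, -0.7, -1.6]
gripper_width: 43.2
grip_force: 62.1
```

Run:
```python
from w import *
import pickle
p=read_camera("wrist");st=telemetry.get_state();pickle.dump((p,st),open("p2.pkl","wb"))
cv2.imwrite("pics/w4.png",cv2.resize(p["frame"][90:290,240:400,::-1],None,fx=3,fy=3,interpolation=cv2.INTER_CUBIC))
print({k:np.round(st[k],3).tolist() for k in("clock","position","orientation","ft_force")})
```

```text
{'clock': 11.1, 'position': [564.827, 55.108, 80.64], 'orientation': [0.764, 0.645, 0.0, 0.0], 'ft_force': [0.543, -0.366, -1.524]}
```

View pics/w4.png

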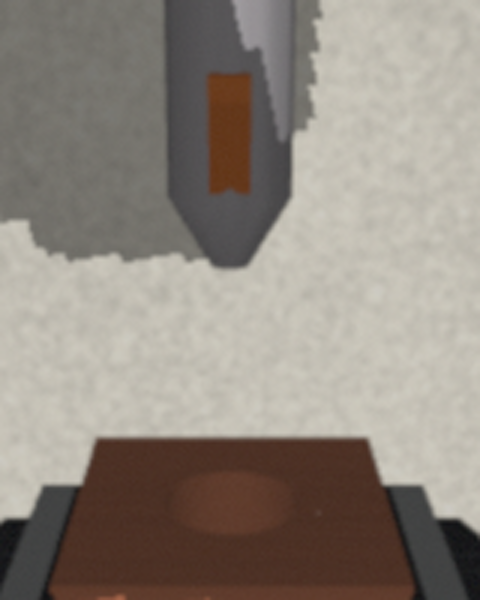

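The copper block sits square in the jaws: bottom edge (97–368,438), front-top edge (51–414,586), hole at (232,502). The rod tip is at (230,268).

Run:
```python
import pickle
from rel import *
p,st=pickle.load(open("p2.pkl","rb"))
f=lambda c:240+(c-1)/3; g=lambda c:90+(c-1)/3
rod=dict(w=[(9,8,f(169),f(291)),(28,8,f(166),f(295)),(0,2.5,f(213),f(248))],row=g(268),lf=g(72),lt=g(193))
B=np.array([[f(a),g(b)] for a,b in [(368,438),(414,586),(97,438),(51,586)]])
r,b=solve(p,rod,B,[572.4,101.5,93.8],[565,55,98])
print("rod",np.round(r.x[:3],1),np.degrees(r.x[3]),np.round(r.fun,1)); print("blk",np.round(b.x[:3],1),np.degrees(b.x[3]),b.cost)
u=np.array([np.cos(r.x[3]),np.sin(r.x[3])]);d=b.x[:2]-r.x[:2]
print("ahead",d@u,"lateral fix y",d@[-u[1],u[0]],"dz",b.x[2]-r.x[2])
```

```text
rod [571.7 101.2  93.1] -99.65979577515324 [-0.3  0.5 -0.2  0.2 -0.6  0.4 -0.   0.7 -0.7]
blk [564.2  55.1  93.4] 80.40007901166702 0.014499580978913532
ahead 46.68386663990904 lateral fix y 0.34583381072588343 dz 0.3280113704809935
```

Scaled: 64.1 mm / 750 = 0.0855, 44.4 mm / 750 = 0.0592.

Request:
servo_tool --targets '[[30,[0.0027,0.0133,-0.0004],[0,0,0]],[30,[0.0051,0.0329,-0.0004],[0,0,0]],[30,[0.0072,0.046,-0.0004],[0,0,0]],[30,[0.0083,0.0527,-0.0004],[0,0,0]],[30,[0.0095,0.0592,-0.0004],[0,0,0]],[30,[0.0105,0.0657,-0.0004],[0,0,0]],[30,[0.0116,0.0723,-0.0004],[0,0,0]],[30,[0.0127,0.0789,-0.0004],[0,0,0]],[30,[0.0137,0.0855,-0.0004],[0,0,0]],[30,[0.0137,0.0855,-0.0004],[0,0,0]]]'

```text
clock: 12.1
position: [575.5, 120.7, 80.3]
orientation: [0.763, 0.647, 0.001, -0.0]
ft_force: [1.0, 0.9, -0.8]
gripper_width: 43.5
grip_force: 62.2
```

Scaled: 22 mm / 750 = 0.0293, 18 mm / 750 = 0.024.

Request:
servo_tool --targets '[[30,[0.0011,0.0067,0],[0,0,0]],[30,[0.0021,0.0133,0],[0,0,0]],[30,[0.0031,0.0187,0],[0,0,0]],[30,[0.004,0.024,0],[0,0,0]],[30,[0.0049,0.0293,0],[0,0,0]],[30,[0.0049,0.0293,0],[0,0,0]]]'

```text
clock: 12.7
position: [578.5, 141.7, 79.8]
orientation: [0.763, 0.647, -0.0, -0.0]
ft_force: [-0.7, -0.8, -1.7]
gripper_width: 43.2
grip_force: 62.2
```

Scaled: -175 mm / 750 = -0.2333, 100 mm / 750 = 0.1333, -0.56 rad / 1.5708 = -0.3565.

Request:
servo_tool --targets '[[30,[0.0004,0.0027,0],[0,0,0]],[62,[0,0.0007,0],[0,0,0]],[62,[0,0,0],[0,0,0]],[62,[0,0,0],[0,0,0]],[62,[0,0,0.0533],[0,0,0]],[62,[0,0,0.1133],[0,0,0]],[62,[-0.0133,-0.0533,0.1333],[0,0,-0.0891]],[62,[-0.0267,-0.1133,0.1333],[0,0,-0.1783]],[62,[-0.04,-0.1733,0.1333],[0,0,-0.2674]],[62,[-0.0533,-0.2333,0.1333],[0,0,-0.3565]]]'

```text
clock: 13.7
position: [538.5, -35.0, 180.6]
orientation: [0.913, 0.408, 0.001, 0.0]
ft_force: [1.5, -1.2, -0.1]
gripper_width: 62.0
grip_force: 0.0
```

Scaled: -83 mm / 750 = -0.1107, -45 mm / 750 = -0.06, -0.82 rad / 1.5708 = -0.522.

Request:
servo_tool --targets '[[62,[-0.0067,-0.06,0],[0,0,-0.0891]],[62,[-0.016,-0.1107,0],[0,0,-0.1783]],[62,[-0.016,-0.1107,0],[0,0,-0.2674]],[62,[-0.016,-0.1107,0],[0,0,-0.3565]],[62,[-0.016,-0.1107,0],[0,0,-0.4456]],[62,[-0.016,-0.1107,0],[0,0,-0.522]],[62,[-0.016,-0.1107,0],[0,0,-0.522]]]'

```text
clock: 14.4
position: [527.0, -116.3, 180.2]
orientation: [1.0, 0.013, 0.0, 0.0]
ft_force: [0.1, 0.2, 0.1]
gripper_width: 61.7
grip_force: 0.0
```

Run:
```python
from w import *
p=wfit("cap",(527,-117),42); s=telemetry.get_state(); print(s["clock"],s["position"],s["orientation"],s["joint_positions"])
t=read_camera("top")
b=cv2.resize(t["frame"][170:260,180:300,::-1],(480,360),interpolation=cv2.INTER_CUBIC);a=cv2.resize(p["frame"][:,:,::-1],(320,200))
o=np.zeros((360,800,3),np.uint8);o[:,:480]=b;o[:200,480:]=a;cv2.imwrite("pics/w5.png",o)
for q in("red","copper"):
    for d in outline_of(t,q)[:1]: print(q,d["score"],d["at"],d["pixels"].sum())
c=np.array([571.7,101.1,93]);u=np.array([-.164,-.9866,0]);print("exp",proj(t,[c-u*65+[0,0,20],c-u*41+[0,0,20]]))
```

```text
cam [ 605.7 -113.9  323.1] f 340 exp [[318. 182.]]
cap 0.91 [316. 183.] 2953 [ 528.  -115.6] 3.7 0.039
cap 0.9 [311. 265.] 1741 [ 436.8 -112.2] 82.2 0.391
cap 0.87 [293.  61.] 6575 [634.3 -92.8] 50.9 0.418
14.5 [ 526.90219418 -116.33611341  180.12411281] [ 9.99893843e-01  1.45692350e-02  2.01567485e-04 -1.96021507e-05] [ 0.08535348  0.54010451  0.11882077  1.88430848 -0.0925438   0.72203367
 -1.28475568]
red 0.63 [234.5, 219.5] 204
copper 0.51 [245.6, 217.0] 238
exp [[232.91676119 215.97661018]
 [242.87615832 217.50198424]]
```

View pics/w5.png

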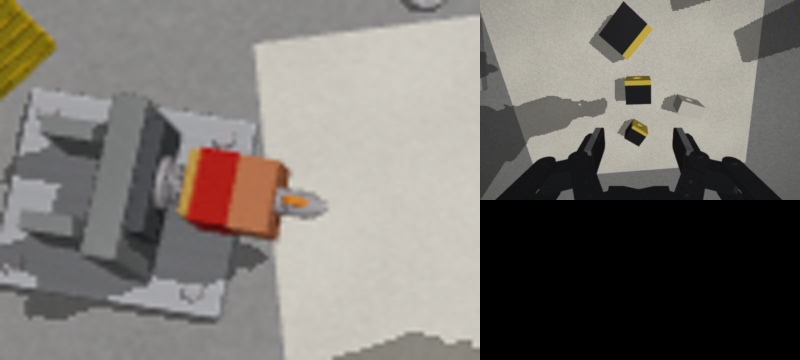

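The stack is seated, with the red block then the copper at (205–280,195) and the latch visible up at (295,202). The wrist inset shows the middle cap at (637,90), its mouth toward +x. Now I'll pick up the cap.

Scaled: -172 mm / 750 = -0.2293, -160 mm / 750 = -0.2133, 0.035 rad / 1.5708 = 0.0223.

Request:
servo_tool --targets '[[62,[0.0013,0.0009,-0.06],[0,0,0.0223]],[62,[0.0013,0.0009,-0.12],[0,0,0.0223]],[62,[0.0013,0.0009,-0.1733],[0,0,0.0223]],[62,[0.0013,0.0009,-0.2133],[0,0,0.0223]],[62,[0.0013,0.0009,-0.2293],[0,0,0.0223]],[62,[0.0013,0.0009,-0.2293],[0,0,0.0223]],[30,[0.0013,0.0009,-0.2293],[0,0,0.0223]],[30,[0.0013,0.0009,-0.2293],[0,0,0.0223]],[30,[0.0013,0.0009,-0.2293],[0,0,0.0223]],[30,[0.0013,0.0009,-0.2293],[0,0,0.0223]]]' --newtons 70

```text
clock: 15.65
position: [528.9, -116.2, 9.6]
orientation: [1.0, 0.03, 0.001, 0.0]
ft_force: [-0.2, 0.0, 6.9]
gripper_width: 43.0
grip_force: 71.8
```

Scaled: 160 mm / 750 = 0.2133, 100 mm / 750 = 0.1333, 1.26 rad / 1.5708 = 0.8021.

Request:
servo_tool --targets '[[30,[0,0,0.06],[0,0,0]],[30,[0,0.0133,0.12],[0,0,0.0891]],[30,[0.0053,0.04,0.1333],[0,0,0.1783]],[30,[0.0133,0.0667,0.1333],[0,0,0.2674]],[30,[0.02,0.0933,0.1333],[0,0,0.3565]],[30,[0.0267,0.12,0.1333],[0,0,0.4456]],[30,[0.0333,0.1467,0.1333],[0,0,0.5348]],[30,[0.04,0.1733,0.1333],[0,0,0.6239]],[30,[0.0463,0.2,0.1267],[0,0,0.713]],[30,[0.0463,0.2133,0.1067],[0,0,0.8021]]]'

```text
clock: 16.65
position: [564.5, 46.7, 89.7]
orientation: [0.787, 0.617, 0.003, 0.001]
ft_force: [-0.1, -0.3, -0.5]
gripper_width: 43.1
grip_force: 71.2
```

Scaled: -7.3 mm / 750 = -0.0097, 0.083 rad / 1.5708 = 0.0528.

Request:
servo_tool --targets '[[30,[0,0,-0.0097],[0,0,0.0528]],[30,[0,0,-0.0097],[0,0,0.0528]],[30,[0,0,-0.0097],[0,0,0.0528]],[30,[0,0,-0.0097],[0,0,0.0528]]]'

```text
clock: 17.05
position: [562.9, 43.6, 81.4]
orientation: [0.764, 0.645, 0.0, 0.001]
ft_force: [-0.8, 0.4, -1.7]
gripper_width: 43.5
grip_force: 71.2
```

Run:
```python
from w import *
import pickle
p=read_camera("wrist");st=telemetry.get_state();pickle.dump((p,st),open("p3.pkl","wb"))
cv2.imwrite("pics/w6.png",cv2.resize(p["frame"][90:290,240:400,::-1],None,fx=3,fy=3,interpolation=cv2.INTER_CUBIC))
print({k:np.round(st[k],3).tolist() for k in("clock","position","orientation","ft_force")})
```

```text
{'clock': 17.1, 'position': [562.848, 43.621, 81.381], 'orientation': [0.764, 0.645, 0.0, 0.0], 'ft_force': [0.015, 0.074, -1.27]}
```

View pics/w6.png

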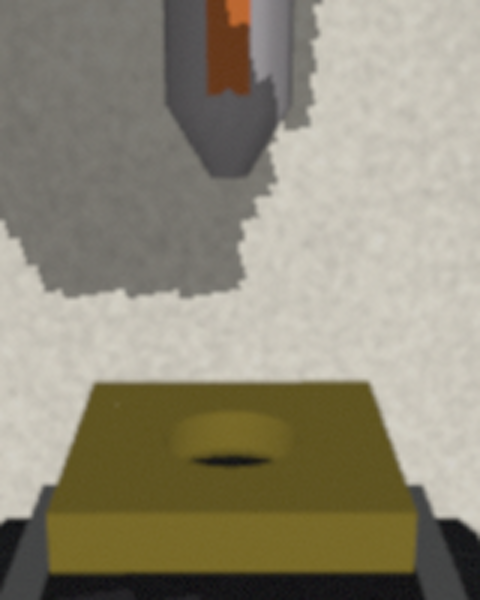

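The yellow mouth faces the rod: bottom edge (95–369,382), top edge (48–416,513), bore at (231,438). The rod tip is at (230,178).

Run:
```python
import pickle
from rel import *
p,st=pickle.load(open("p3.pkl","rb"))
f=lambda c:240+(c-1)/3; g=lambda c:90+(c-1)/3
rod=dict(w=[(9,8,f(167),f(291)),(20,8,f(165),f(294)),(0,2.5,f(212),f(248))],row=g(179),lf=-20,lt=g(96))
B=np.array([[f(a),g(b)] for a,b in [(369,382),(416,513),(95,382),(48,513)]])
r,b=solve(p,rod,B,[571.7,101.5,93],[562,53,93])
print("rod",np.round(r.x[:3],1),np.degrees(r.x[3]),np.round(r.fun,1)); print("blk",np.round(b.x[:3],1),np.degrees(b.x[3]),b.cost)
th=np.radians(-99.5);u=np.array([np.cos(th),np.sin(th)])
for T in (r.x[:3],np.array([571.7,101.15,93.05])):
    d=b.x[:2]-T[:2]; print("face ahead",d@u-12,"lateral fix y",d@[-u[1],u[0]],"dz",b.x[2]-T[2])
```

```text
rod [573.4 110.6 149.3] -99.63090487262124 [-17.   17.4 -18.3  18.2  -5.4   5.3  -1.6  25.2 -27.5]
blk [563.8  52.7  93. ] 80.30818588390484 0.014148032002247877
face ahead 46.62869899046128 lateral fix y 0.04211254457591908 dz -56.264934051165525
face ahead 37.062817107044424 lateral fix y 0.1705950930774482 dz -0.03075002110568903
```

Scaled: 59.2 mm / 750 = 0.0789, 54.2 mm / 750 = 0.0723.

Request:
servo_tool --targets '[[30,[0.0033,0.0197,0],[0,0,0]],[30,[0.0067,0.0395,0],[0,0,0]],[30,[0.0077,0.046,0],[0,0,0]],[30,[0.0088,0.0527,0],[0,0,0]],[30,[0.0099,0.0592,0],[0,0,0]],[30,[0.0111,0.0657,0],[0,0,0]],[30,[0.0121,0.0723,0],[0,0,0]],[30,[0.0132,0.0789,0],[0,0,0]],[30,[0.0132,0.0789,0],[0,0,0]]]'

```text
clock: 18.0
position: [572.8, 104.5, 81.0]
orientation: [0.763, 0.646, 0.001, -0.0]
ft_force: [-0.2, 1.3, 1.8]
gripper_width: 42.9
grip_force: 71.4
```

Scaled: 9.9 mm / 750 = 0.0132, 1.3 mm / 750 = 0.0017.

Request:
servo_tool --targets '[[30,[0.0007,0.004,0],[0,0,0]],[30,[0.0013,0.008,0],[0,0,0]],[30,[0.0017,0.0107,0],[0,0,0]],[30,[0.0021,0.0132,0],[0,0,0]],[30,[0.0021,0.0132,0],[0,0,0]]]'

```text
clock: 18.5
position: [573.6, 110.4, 80.7]
orientation: [0.764, 0.645, -0.002, 0.001]
ft_force: [-0.3, -6.5, 3.1]
gripper_width: 43.5
grip_force: 71.6
```

Scaled: 4 mm / 750 = 0.0053, 2 mm / 750 = 0.0027.

Request:
servo_tool --targets '[[30,[0.0004,0.0027,0],[0,0,0]],[30,[0.0008,0.0053,0],[0,0,0]],[30,[0.0008,0.0053,0],[0,0,0]]]'

```text
clock: 18.8
position: [574.0, 112.7, 80.6]
orientation: [0.765, 0.645, -0.003, 0.001]
ft_force: [-1.2, -8.0, 3.6]
gripper_width: 43.1
grip_force: 71.8
```

Scaled: 4 mm / 750 = 0.0053, 2 mm / 750 = 0.0027.

Request:
servo_tool --targets '[[30,[0.0004,0.0027,0],[0,0,0]],[30,[0.0009,0.0053,0],[0,0,0]],[30,[0.0009,0.0053,0],[0,0,0]]]'

```text
clock: 19.1
position: [574.3, 114.8, 80.6]
orientation: [0.765, 0.644, -0.004, 0.002]
ft_force: [-2.9, -11.1, 5.2]
gripper_width: 43.3
grip_force: 72.0
```

Scaled: 2 mm / 750 = 0.0027, 0.3 mm / 750 = 0.0004.

Request:
servo_tool --targets '[[30,[0.0004,0.0027,0],[0,0,0]],[30,[0.0004,0.0027,0],[0,0,0]]]'

```text
clock: 19.3
position: [574.4, 115.8, 80.5]
orientation: [0.765, 0.644, -0.005, 0.002]
ft_force: [-1.6, -13.7, 6.5]
gripper_width: 43.0
grip_force: 72.0
```

Scaled: -12 mm / 750 = -0.016, -1.6 mm / 750 = -0.0021.

Request:
servo_tool --targets '[[30,[-0.0011,-0.0067,0],[0,0,0]],[30,[-0.0021,-0.0133,0],[0,0,0]],[30,[-0.0027,-0.016,0],[0,0,0]],[30,[-0.0027,-0.016,0],[0,0,0]]]'

```text
clock: 19.7
position: [573.8, 111.6, 80.5]
orientation: [0.764, 0.646, 0.0, -0.0]
ft_force: [3.1, 0.3, -2.8]
gripper_width: 42.7
grip_force: 71.4
```

Scaled: -4 mm / 750 = -0.0053, -2 mm / 750 = -0.0027.

Request:
servo_tool --targets '[[30,[-0.0004,-0.0027,0],[0,0,0]],[30,[-0.0008,-0.0053,0],[0,0,0]],[30,[-0.0008,-0.0053,0],[0,0,0]]]'

```text
clock: 20.0
position: [573.8, 111.3, 80.7]
orientation: [0.763, 0.647, 0.003, -0.001]
ft_force: [2.8, 7.3, -6.9]
gripper_width: 42.8
grip_force: 71.9
```

The cap stays put against a 7 N pull, so it is latched. I'll relax the load, release, and lift clear.

Scaled: -125 mm / 750 = -0.1667, 120 mm / 750 = 0.16.

Request:
servo_tool --targets '[[30,[0.0008,0.0053,0],[0,0,0]],[66,[0.0008,0.0053,0],[0,0,0]],[66,[0.0008,0.0053,0],[0,0,0]],[66,[0.0008,0.0053,0],[0,0,0]],[66,[0.0008,0.0053,0.0533],[0,0,0]],[66,[0.0008,0.0053,0.1133],[0,0,0]],[66,[-0.0267,-0.0533,0.1467],[0,0,0]],[66,[-0.0533,-0.1133,0.16],[0,0,0]],[66,[-0.08,-0.1667,0.16],[0,0,0]],[66,[-0.08,-0.1667,0.16],[0,0,0]]]'

```text
clock: 21.0
position: [509.2, -26.2, 201.0]
orientation: [0.767, 0.642, -0.003, 0.001]
ft_force: [0.8, 0.4, 0.0]
gripper_width: 66.0
grip_force: 0.0
```

Run:
```python
from w import *
t=read_camera("top");s=read_camera("scene")
b=cv2.resize(t["frame"][170:260,180:280,::-1],(400,360),interpolation=cv2.INTER_CUBIC)
a=cv2.resize(s["frame"][170:260,350:450,::-1],(400,360),interpolation=cv2.INTER_CUBIC)
cv2.imwrite("pics/w7.png",np.hstack([b,a]))
```

```text
(no output)
```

View pics/w7.png

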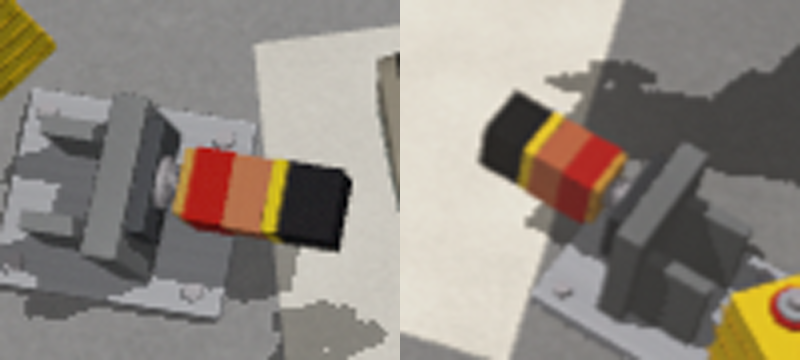

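Both views show the brass plate, red, copper, yellow lip and black cap tight together, at (180–345,195) in the left crop. The gripper is clear.

```bash
python3 -c "
from cell import env
print(env.hand_in())"
```

```text
the job is handed in; nothing more can be done
None
```

The job is handed in at about 21 s: red, copper and cap are on the rod in that order, and the latch held the cap against a 7 N test pull, with the highest wrist force reading about 15 N while pushing it on. The judge's verdict was not shown.

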